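# Point out a brooch and its dish to the bench recorder

### The arm

A 6-joint arm with a two-finger parallel gripper is mounted at the origin on the work surface. World frame = base frame: x ahead of the robot, y to its left, z up, the work surface at z = 0. Lengths are in m, angles in rad, forces in N, time in s.
With the tool pointing down it reaches from about 0.225 to 0.875 m from the base axis. Payload 3.4 kg.
Tool frame: the origin (TCP) lies between the finger pads, 19 mm behind the fingertips; this is the grasp point; z points along the fingers, y is the line along which they close (so a half turn about z gives the same grasp; the last joint's range is limited). The gripper opens to 85 mm and grips with 20 to 120 N. Pads are 22 mm wide; open, the fingers measure 114 mm over their backs; the gripper's body (76 mm by 85 mm) begins 54 mm behind the grasp point. The pads swing forward as they close: fully open they stand 13 mm farther back than shut.
Start: joints at [-1.387, 0.276, 1.505, -0, 1.361, -0.121], TCP at [0.173, -0.549, 0.25] pointing down, gripper open.
Joint ranges: [-2.89, 2.89], [-0.75, 2.08], [0.22, 2.7], [-1.18, 4.32], [0.11, 2.71], [-2.7, 2.7]. Speed limits (rad/s): [2.57, 2.57, 3.14, 3.14, 3.14, 3.14].

### API

Orientations are given as a unit quaternion [w, x, y, z].
In Python, from rig import sensors, eyes, manip gives the robot as it stands.
- The arm moves only by the tool drive_tool, never from a script. Its argument "deltas" is a list of rows, each an object with "linear": the shift along the world's x, y, z in mm, a list of three; "twist": the turn about the world's z in degrees; "claw": the opening, from 0 (shut) to 1 (fully open). In form: [{"linear": [tx, ty, tz], "twist": twist, "claw": claw}, ...]. A call has 1 to 12 rows; each row is the pose to reach, as a shift and turn from the pose commanded when the call began; what a row does not reach only later rows make up. A row lasts 1/12 s, in which the tool goes at most 41.7 mm and 7.16 degrees, less where a joint would pass 70% of its speed; a pose out of reach is approached as far as the arm can. A call with a gripper value outside its range is refused whole. The fingers move at their own pace and stop on an object; "squeeze" is the grip in N (left out, the last holds). Time passes only in rows, so rows that repeat a pose let the fingers close. It gives the time, the measured TCP pose, the force, the opening and the grip force at its end, in the units of the state.
- sensors.get_state(): the state, without advancing time (a new reading comes with each control period).
- eyes.get_image(name): name is "side" or "top"; returns the picture (480x640x3 uint8, red, green, blue); there is no depth.
- eyes.camera_model(name): a dict with "intrinsics" (3x3 intrinsics, pixels), "R" (3x3) and "t" (3): a world point X has camera coordinates R X + t. Camera axes: x right, y down, z forward; pixel columns grow to the right and rows downward; lengths in m; the calibration is good to about 2 mm. A picture is of the moment at which its call begins. camera_model takes no time and is no camera call.
- manip.sign_off(): hands the job in; it is judged then, once.
The state is a dict: "clock": time; "qpos": joint angles; "qd": joint speeds; "effort": joint torques, N m; "position": TCP position; "ee_rot": TCP orientation; "contact_force": force on the tool from outside, world axes, zero at the start; "moment": the same for the moment, N m; "width": finger opening in m; "gripper_force": force on a finger pad.
Only numpy, scipy, OpenCV 4.12 (cv2) and the standard library are available. Lean on these libraries where they do the work, as an engineer would, in place of code of your own. Each camera call takes 0.05 s, during which the arm holds its last target. There are 200 camera calls.

### The job

Show the jeweller's bench recorder which brooch goes into which dish: point at the brooch with the green stone by holding the fingertips just above it for two seconds, then point at the blue dish in the same way for two seconds, then press the red button fully down to record it, and let go. Only point: do not touch or lift any brooch or dish, leave the jar, the cup and the hand tool where they are, do not bring the fingertips down over any other brooch or dish, and do not press the yellow button.

Things in the scene. Friction and masses are not known exactly. Their poses are not given: they have to be found in the camera images.
- tray: flat square sorting tray, fixed, 180 x 180 mm, grey felt floor 6 mm above the work surface and a pale wooden rim 8 mm wide, 14 mm high; origin under its centre. The four brooches lie in it, 84 mm between neighbours, in a square pattern, in any order
- green_brooch: round brass brooch lying flat, loose, with a domed green stone: 38 mm across, 13 mm high, the stone 30 mm across; origin at the centre of its underside, z up
- green_brooch_top (a point): topmost point of the green stone, at the brooch's centre, 13 mm above its underside. Pointing at the brooch means holding the tool point (TCP) over this point, with the fingertips a little clear of it
- red_brooch: round brass brooch lying flat, loose, with a domed red stone: 38 mm across, 13 mm high, the stone 30 mm across; origin at the centre of its underside, z up
- red_brooch_top (a point): topmost point of the red stone, at the brooch's centre
- blue_brooch: round brass brooch lying flat, loose, with a domed blue stone: 38 mm across, 13 mm high, the stone 30 mm across; origin at the centre of its underside, z up
- blue_brooch_top (a point): topmost point of the blue stone, at the brooch's centre
- white_brooch: round brass brooch lying flat, loose, with a domed white stone: 38 mm across, 13 mm high, the stone 30 mm across; origin at the centre of its underside, z up
- white_brooch_top (a point): topmost point of the white stone, at the brooch's centre
- blue_dish: empty round blue plastic dish, loose, 72 mm across the rim, 24 mm high, standing on the work surface left of the tray, in any order; origin at the centre of its underside
- blue_dish_rim (a point): centre of this dish's mouth, level with the rim, 24 mm above its underside. Pointing at the dish means holding the TCP over this point, with the fingertips a little clear above the rim
- white_dish: empty round white ceramic dish, loose, 72 mm across the rim, 24 mm high, standing on the work surface left of the tray, in any order; origin at the centre of its underside
- white_dish_rim (a point): centre of this dish's mouth, level with the rim, 24 mm above its underside
- brass_dish: empty round brass dish, loose, 72 mm across the rim, 24 mm high, standing on the work surface left of the tray, in any order; origin at the centre of its underside
- brass_dish_rim (a point): centre of this dish's mouth, level with the rim, 24 mm above its underside
- recorder: grey box of the work recorder, fixed, 100 mm (its x) x 150 mm (its y) x 45 mm high, right of the tray; origin under its centre. The red button is 45 mm to its +y, the yellow one 45 mm to its -y, on the top
- record (a joint): travel of the red record button, m: 0 released, 0.006 fully down; a spring brings it back; fully down takes about 5 N
- record_top (a point): centre of the top of the red record button (32 mm across), pressed straight down
- erase (a joint): travel of the yellow erase button, m: 0 released, 0.006 fully down; not to be pressed
- erase_top (a point): centre of the top of the yellow erase button (32 mm across)
- jar: closed white jar, loose, 70 mm across, 85 mm high, beyond the tray; origin at the centre of its underside
- pencup: white cup of pens and hand tools, loose, 64 mm across, the tools about 145 mm high, at the back; origin at the centre of its underside
- graver: red-handled screwdriver-like hand tool, loose, 170 mm long, lying across the bench beyond the tray; its x runs along it
Things that resemble listed ones, but are neither listed nor needed, are in the scene too. Leave any turquoise look-alike of the recorder alone. Several things have the shape of the white_dish; the one meant has the colours described above.

How it is judged:
On the way, in this order (a step that is already met when the one before it is completed fails the run):
1. the tool point dwells just above the green brooch (horizontal distance between the grasp point and green_brooch_top below 0.018 m and z of the grasp point in the frame of green_brooch_top between 0.015 and 0.08 m), for 1.5 s.
2. the tool point dwells just above the blue dish (horizontal distance between the grasp point and blue_dish_rim below 0.025 m and z of the grasp point in the frame of blue_dish_rim between 0.015 and 0.08 m), for 1.5 s.
3. the red record button is pressed down (value of joint record above 0.0045 m), for 0.04 s.
At the end, for the whole second after the job is handed in: Both buttons are up again (within 1.5 mm), and every brooch and dish lies at rest within 8 mm, the jar, cup and hand tool within 15 mm, of where it started (value of joint each of record, erase below 0.0015 m and distance of each of green_brooch, red_brooch, blue_brooch, white_brooch, blue_dish, white_dish, brass_dish from where it was at the start of the episode below 0.008 m and distance of each of jar, pencup, graver from where it was at the start of the episode below 0.015 m and linear speed of each of green_brooch, red_brooch, blue_brooch, white_brooch, blue_dish, white_dish, brass_dish below 0.02 m/s); the robot touches nothing.
It fails at once if a brooch or dish is touched by the robot (contact force between any of the fingers, the arm and green_brooch above 0.3 N or contact force between any of the fingers, the arm and red_brooch above 0.3 N or contact force between any of the fingers, the arm and blue_brooch above 0.3 N or contact force between any of the fingers, the arm and white_brooch above 0.3 N or contact force between any of the fingers, the arm and blue_dish above 0.3 N or contact force between any of the fingers, the arm and white_dish above 0.3 N or contact force between any of the fingers, the arm and brass_dish above 0.3 N).
It fails at once if a brooch or dish is moved or lifted by more than 8 mm (distance of any of green_brooch, red_brooch, blue_brooch, white_brooch, blue_dish, white_dish, brass_dish from where it was at the start of the episode above 0.008 m).
It fails at once if the jar, the cup or the hand tool is moved or lifted by more than 15 mm (distance of any of jar, pencup, graver from where it was at the start of the episode above 0.015 m).
It fails at once if the tool point comes down over a wrong brooch or dish (within 18 mm of its centre and less than 50 mm above its top) ((horizontal distance between the grasp point and red_brooch_top below 0.018 m and z of the grasp point in the frame of red_brooch_top below 0.05 m) or (horizontal distance between the grasp point and blue_brooch_top below 0.018 m and z of the grasp point in the frame of blue_brooch_top below 0.05 m) or (horizontal distance between the grasp point and white_brooch_top below 0.018 m and z of the grasp point in the frame of white_brooch_top below 0.05 m) or (horizontal distance between the grasp point and white_dish_rim below 0.018 m and z of the grasp point in the frame of white_dish_rim below 0.05 m) or (horizontal distance between the grasp point and brass_dish_rim below 0.018 m and z of the grasp point in the frame of brass_dish_rim below 0.05 m)).
It fails at once if the yellow erase button is pressed (value of joint erase above 0.002 m).
It also fails if it takes over 58 s, if anything falls off the work surface, if the arm or the gripper's body presses on something with over 40 N, if the wrist force passes 120 N, or if a joint passes its speed limit or range.

## Working session

There is one attempt and no reset: what is moved stays moved. The work goes in short steps, Python scripts to look and compute and a tool call to move; the robot and the scene stay as the last step left them, time stands still between calls to the robot, and variables do not carry over. Pictures are saved under pics/ and viewed, at most 10 in all, crops included, and the job is handed in when it is done.

Besides the shell and the picture viewer there is one more tool, called after "Request:" as name([rows], argument=value, ...), one row to a line, values as JSON. drive_tool: Moves the arm, as the interface text tells. Its arguments: {"type":"object","properties":{"deltas":{"type":"array","items":{"type":"object","properties":{"linear":{"type":"array","items":{"type":"number"}},"twist":{"type":"number"},"claw":{"type":"number"}}}},"squeeze":{"type":"number"}},"required":["deltas"]}

```bash
mkdir -p pics; python3 - <<'E'
from rig import sensors, eyes
import cv2,numpy as np
for n in("top","side"):
    im=eyes.get_image(n); cv2.imwrite(f"pics/{n}0.png",im[:,:,::-1]); m=eyes.camera_model(n)
    print(n,np.round(np.array(m["intrinsics"]),1).tolist(),(-np.array(m["R"]).T@np.array(m["t"])).round(3))
s=sensors.get_state();print(s["clock"],s["position"],s["ee_rot"],s["width"])
E
```

```text
top [[435.3, 0.0, 330.3], [0.0, 435.3, 236.3], [0.0, 0.0, 1.0]] [0.438 0.007 0.935]
side [[516.3, 0.0, 309.6], [0.0, 516.3, 235.7], [0.0, 0.0, 1.0]] [0.49  0.771 0.976]
0.1 [ 0.17246466 -0.54807507  0.2492241 ] [-8.20466818e-04  9.88407881e-01  1.51819585e-01 -4.00851442e-05] 0.08530964814963883
```

View pics/top0.png

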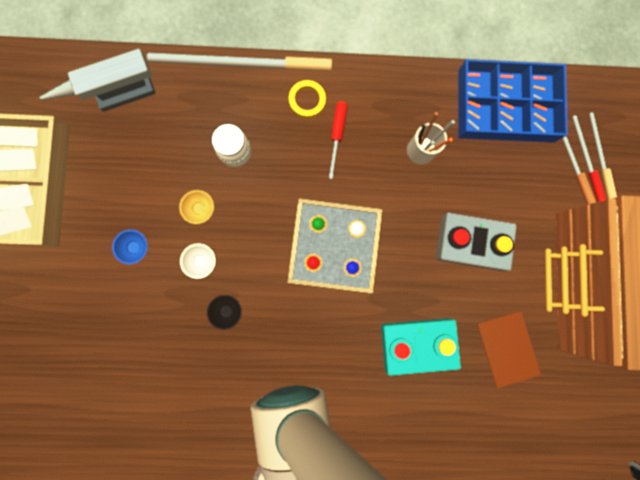

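View pics/side0.png

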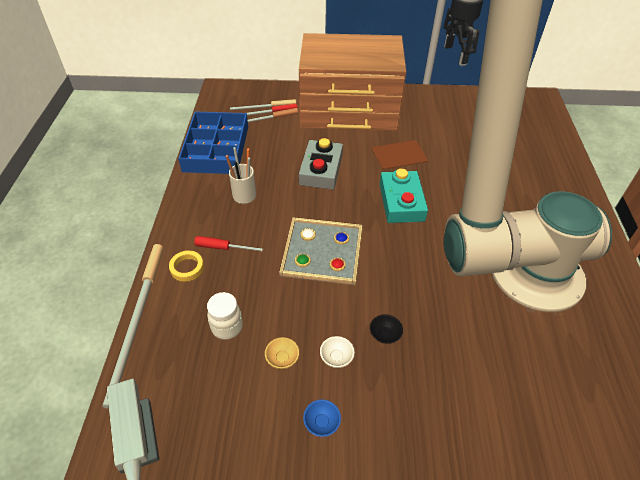

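The top view shows the green brooch at about (318,223) in the tray, the blue dish at (130,247), and the grey recorder's red button at (460,237) with yellow at (504,244). Other dishes are brass (196,207), white (197,261) and a black look-alike (224,312). The turquoise box's red button at (402,351) is a decoy, since the recorder meant is the grey one. Next I'll measure in both views and make a crop to confirm.

```bash
cat > h.py <<'E'
import cv2,numpy as np
from rig import eyes
def blob(im,hsvs,near,r):
    h=cv2.cvtColor(im,cv2.COLOR_RGB2HSV); m=sum(cv2.inRange(h,np.array(a),np.array(b)) for a,b in hsvs).astype(np.uint8)
    k=np.zeros_like(m); cv2.circle(k,near,r,255,-1); m&=k
    c=max(cv2.findContours(m,cv2.RETR_EXTERNAL,cv2.CHAIN_APPROX_NONE)[0],key=cv2.contourArea)
    return cv2.fitEllipse(cv2.convexHull(c))
def ray(n,p):
    m=eyes.camera_model(n);R=np.array(m["R"]);t=np.array(m["t"])
    return -R.T@t, R.T@np.linalg.inv(m["intrinsics"])@np.array([*p,1])
def plane(n,p,z):
    o,d=ray(n,p); return o+d*(z-o[2])/d[2]
def tri(p,q):
    o,d=ray("top",p);a,b=ray("side",q)
    s=np.linalg.lstsq(np.c_[d,-b],a-o,rcond=None)[0]; return (o+d*s[0]+a+b*s[1])/2,np.linalg.norm(o+d*s[0]-a-b*s[1])
E
python3 - <<'E'
from h import *
T=cv2.imread("pics/top0.png")[:,:,::-1].copy();S=cv2.imread("pics/side0.png")[:,:,::-1].copy()
G=[((45,90,40),(80,255,255))];B=[((105,120,50),(130,255,255))];R=[((0,170,90),(6,255,255)),((172,170,90),(180,255,255))];Y=[((22,140,120),(34,255,255))]
W=[((0,0,170),(180,70,255))];O=[((12,120,130),(26,255,255))]
for n,h,a,b,r,z in [("green",G,(318,223),(302,260),12,.017),("bluedish",B,(130,247),(322,418),30,.024),("redbtn",R,(460,237),(319,166),16,.055),("yelbtn",Y,(504,244),(324,143),16,.055),
 ("whitedish",W,(197,261),(337,352),22,.024),("brassdish",O,(196,207),(282,352),22,.024),("redbr",R,(314,262),(337,264),10,.017),("whitebr",W,(357,229),(308,234),10,.017),("bluebr",B,(353,268),(341,238),10,.017)]:
    e=blob(T,h,a,r);f=blob(S,h,b,r); p=plane("top",e[0],z)
    m,g=tri(e[0],f[0]); D=np.array(e[1])*(.935-z)/435.3
    print(n,np.round(e[0],1),"diam",D.round(3),"top",p.round(4),"side",plane("side",f[0],z).round(4),"tri",m.round(4),round(g,4))
for n,p in(("jar",(229,138)),("cup",(428,140)),("graver",(338,140))):print(n,plane("top",p,.08).round(3))
c=np.hstack([cv2.resize(T[y-35:y+35,x-35:x+35],(260,260),interpolation=cv2.INTER_CUBIC) for x,y in((318,235),(130,247),(475,240))])
cv2.imwrite("pics/crop.png",c[:,:,::-1])
E
```

```text
green [317.7 223.2] diam [0.024 0.024] top [ 0.5549 -0.0009  0.017 ] side [0.5556 0.0021 0.017 ] tri [ 0.5557 -0.001   0.0131] 0.0004
bluedish [129.4 246.4] diam [0.07  0.072] top [0.4922 0.3852 0.024 ] side [0.4937 0.3868 0.024 ] tri [0.493  0.386  0.0218] 0.0014
redbtn [460.7 236.6] diam [0.034 0.035] top [ 0.5329 -0.2956  0.055 ] side [ 0.5321 -0.301   0.055 ] tri [ 0.532  -0.2933  0.0616] 0.0004
yelbtn [504.1 243.7] diam [0.031 0.032] top [ 0.5214 -0.3862  0.055 ] side [ 0.5208 -0.3947  0.055 ] tri [ 0.5204 -0.3815  0.0654] 0.0
whitedish [197.2 260.6] diam [0.071 0.074] top [0.4674 0.2454 0.024 ] side [0.4688 0.247  0.024 ] tri [0.4681 0.2459 0.0219] 0.0013
brassdish [196. 207.] diam [0.092 0.092] top [0.5791 0.2546 0.024 ] side [0.5816 0.256  0.024 ] tri [0.5806 0.2551 0.022 ] 0.0023
redbr [312.8 262.2] diam [0.024 0.025] top [0.4719 0.0067 0.017 ] side [0.4725 0.0109 0.017 ] tri [0.4722 0.0067 0.0116] 0.0003
whitebr [356.6 228.1] diam [0.027 0.028] top [ 0.5475 -0.0841  0.017 ] side [ 0.5478 -0.0809  0.017 ] tri [ 0.548  -0.0845  0.0129] 0.0
bluebr [352.  267.2] diam [0.024 0.025] top [ 0.464  -0.0764  0.017 ] side [ 0.4648 -0.0725  0.017 ] tri [ 0.4644 -0.0768  0.012 ] 0.0006
jar [0.712 0.183 0.08 ]
cup [ 0.726 -0.219  0.08 ]
graver [ 0.718 -0.036  0.08 ]
```

View pics/crop.png

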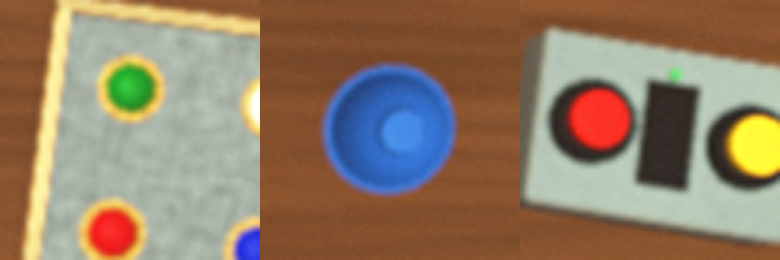

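The crop confirms all three targets: the green stone, the blue dish, and the red button on the grey recorder. The measurements check out: brooch pitch is 84 mm, dish diameter 71 mm, button spacing about 90 mm, and both views agree on heights. I'll start with the gripper shut and a high transit.

Request:
drive_tool([
  {"linear": [8, 12, 0], "twist": 0, "claw": 0},
  {"linear": [24, 35, 0], "twist": 0, "claw": 0},
  {"linear": [44, 63, 0], "twist": 0, "claw": 0},
  {"linear": [64, 92, 0], "twist": 0, "claw": 0},
  {"linear": [85, 121, 0], "twist": 0, "claw": 0},
  {"linear": [106, 151, 0], "twist": 0, "claw": 0},
  {"linear": [127, 181, 0], "twist": 0, "claw": 0},
  {"linear": [148, 211, 0], "twist": 0, "claw": 0},
  {"linear": [169, 241, 0], "twist": 0, "claw": 0},
  {"linear": [190, 271, 0], "twist": 0, "claw": 0},
  {"linear": [211, 301, 0], "twist": 0, "claw": 0},
  {"linear": [230, 330, 0], "twist": 0, "claw": 0},
])

```text
clock: 1.1
position: [0.403, -0.2156, 0.25]
ee_rot: [-0.0, 0.988, 0.152, 0.0]
contact_force: [-0.7, -0.8, 0.0]
width: -0.0001
gripper_force: 0.0
```

Request:
drive_tool([
  {"linear": [20, 28, 0], "twist": 0, "claw": 0},
  {"linear": [40, 57, 0], "twist": 0, "claw": 0},
  {"linear": [60, 86, 0], "twist": 0, "claw": 0},
  {"linear": [80, 115, 0], "twist": 0, "claw": 0},
  {"linear": [100, 144, 0], "twist": 0, "claw": 0},
  {"linear": [120, 173, 0], "twist": 0, "claw": 0},
  {"linear": [138, 198, 0], "twist": 0, "claw": 0},
  {"linear": [148, 212, 0], "twist": 0, "claw": 0},
  {"linear": [153, 217, 0], "twist": 0, "claw": 0},
  {"linear": [153, 217, -10], "twist": 0, "claw": 0},
  {"linear": [153, 217, -30], "twist": 0, "claw": 0},
  {"linear": [153, 217, -50], "twist": 0, "claw": 0},
])

```text
clock: 2.1
position: [0.5547, -0.0022, 0.1994]
ee_rot: [0.001, 0.988, 0.152, 0.0]
contact_force: [-1.2, -0.3, -0.5]
width: -0.0001
gripper_force: 0.0
```

Request:
drive_tool([
  {"linear": [0, 1, -20], "claw": 0, "twist": 0},
  {"linear": [0, 1, -40], "claw": 0, "twist": 0},
  {"linear": [0, 1, -60], "claw": 0, "twist": 0},
  {"linear": [0, 1, -80], "claw": 0, "twist": 0},
  {"linear": [0, 1, -100], "claw": 0, "twist": 0},
  {"linear": [0, 1, -115], "claw": 0, "twist": 0},
  {"linear": [0, 1, -125], "claw": 0, "twist": 0},
  {"linear": [0, 1, -132], "claw": 0, "twist": 0},
  {"linear": [0, 1, -135], "claw": 0, "twist": 0},
  {"linear": [0, 1, -135], "claw": 0, "twist": 0},
  {"linear": [0, 1, -135], "claw": 0, "twist": 0},
  {"linear": [0, 1, -135], "claw": 0, "twist": 0},
])

```text
clock: 3.1
position: [0.5562, -0.0007, 0.0659]
ee_rot: [0.0, 0.988, 0.152, 0.001]
contact_force: [0.4, -0.7, 0.4]
width: -0.0004
gripper_force: 0.0
```

Request:
drive_tool([
  {"linear": [0, 0, 0], "claw": 0, "twist": 0},
  {"linear": [0, 0, 0], "claw": 0, "twist": 0},
  {"linear": [0, 0, 0], "claw": 0, "twist": 0},
  {"linear": [0, 0, 0], "claw": 0, "twist": 0},
  {"linear": [0, 0, 0], "claw": 0, "twist": 0},
  {"linear": [0, 0, 0], "claw": 0, "twist": 0},
  {"linear": [0, 0, 0], "claw": 0, "twist": 0},
  {"linear": [0, 0, 0], "claw": 0, "twist": 0},
  {"linear": [0, 0, 0], "claw": 0, "twist": 0},
  {"linear": [0, 0, 0], "claw": 0, "twist": 0},
  {"linear": [0, 0, 0], "claw": 0, "twist": 0},
  {"linear": [0, 0, 0], "claw": 0, "twist": 0},
])

```text
clock: 4.1
position: [0.5556, -0.0005, 0.065]
ee_rot: [0.0, 0.988, 0.152, -0.0]
contact_force: [-0.4, 0.1, 0.1]
width: 0.0002
gripper_force: 0.0
```

```bash
python3 - <<'E'
from h import *
a,b=eyes.get_image("top"),eyes.get_image("side")
v=np.hstack([cv2.resize(b[190:300,240:400],(640,440)) ])
cv2.imwrite("pics/g.png",v[:,:,::-1])
E
```

```text
(no output)
```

View pics/g.png

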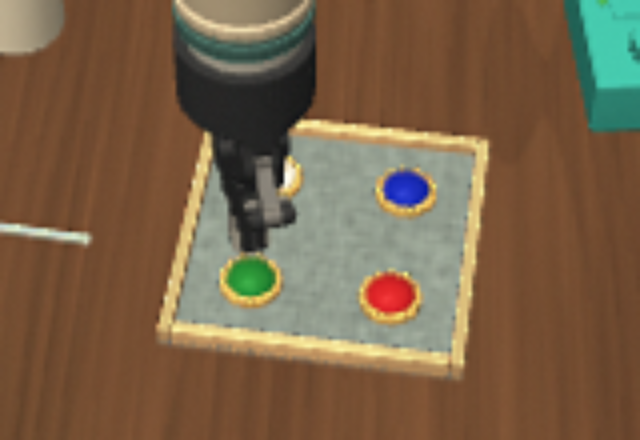

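Request:
drive_tool([
  {"linear": [0, 0, 0], "claw": 0, "twist": 0},
  {"linear": [0, 0, 0], "claw": 0, "twist": 0},
  {"linear": [0, 0, 0], "claw": 0, "twist": 0},
  {"linear": [0, 0, 0], "claw": 0, "twist": 0},
  {"linear": [0, 0, 0], "claw": 0, "twist": 0},
  {"linear": [0, 0, 0], "claw": 0, "twist": 0},
  {"linear": [0, 0, 0], "claw": 0, "twist": 0},
  {"linear": [0, 0, 0], "claw": 0, "twist": 0},
  {"linear": [0, 0, 0], "claw": 0, "twist": 0},
  {"linear": [0, 0, 0], "claw": 0, "twist": 0},
  {"linear": [0, 0, 0], "claw": 0, "twist": 0},
  {"linear": [0, 0, 0], "claw": 0, "twist": 0},
])

```text
clock: 5.2
position: [0.5556, -0.0005, 0.065]
ee_rot: [0.0, 0.988, 0.152, 0.0]
contact_force: [0.1, 0.8, -0.0]
width: 0.0002
gripper_force: 0.0
```

The fingertips at crop (250,245) hover just above the green stone at (250,278), without touching it. The dwell is done, so I'll go up and over to the blue dish (shift −63, +386).

Request:
drive_tool([
  {"linear": [0, 0, 10], "claw": 0, "twist": 0},
  {"linear": [0, 0, 35], "claw": 0, "twist": 0},
  {"linear": [0, 0, 65], "claw": 0, "twist": 0},
  {"linear": [0, 5, 95], "claw": 0, "twist": 0},
  {"linear": [-3, 20, 110], "claw": 0, "twist": 0},
  {"linear": [-8, 50, 115], "claw": 0, "twist": 0},
  {"linear": [-13, 82, 115], "claw": 0, "twist": 0},
  {"linear": [-19, 115, 115], "claw": 0, "twist": 0},
  {"linear": [-24, 148, 115], "claw": 0, "twist": 0},
  {"linear": [-29, 181, 115], "claw": 0, "twist": 0},
  {"linear": [-35, 214, 115], "claw": 0, "twist": 0},
  {"linear": [-40, 247, 115], "claw": 0, "twist": 0},
])

```text
clock: 6.2
position: [0.5149, 0.248, 0.181]
ee_rot: [-0.0, 0.988, 0.152, 0.0]
contact_force: [0.4, 0.5, 0.5]
width: 0.0004
gripper_force: 0.0
```

Request:
drive_tool([
  {"linear": [-5, 32, 0], "claw": 0, "twist": 0},
  {"linear": [-10, 64, 0], "claw": 0, "twist": 0},
  {"linear": [-15, 94, 0], "claw": 0, "twist": 0},
  {"linear": [-20, 120, 0], "claw": 0, "twist": 0},
  {"linear": [-23, 135, 0], "claw": 0, "twist": 0},
  {"linear": [-23, 139, -10], "claw": 0, "twist": 0},
  {"linear": [-23, 139, -30], "claw": 0, "twist": 0},
  {"linear": [-23, 139, -55], "claw": 0, "twist": 0},
  {"linear": [-23, 139, -80], "claw": 0, "twist": 0},
  {"linear": [-23, 139, -98], "claw": 0, "twist": 0},
  {"linear": [-23, 139, -107], "claw": 0, "twist": 0},
  {"linear": [-23, 139, -110], "claw": 0, "twist": 0},
])

```text
clock: 7.2
position: [0.4917, 0.3835, 0.0679]
ee_rot: [0.001, 0.988, 0.151, -0.002]
contact_force: [-0.8, 0.3, 0.3]
width: -0.0001
gripper_force: 0.0
```

Request:
drive_tool([
  {"linear": [0, 0, 0], "claw": 0, "twist": 0},
  {"linear": [0, 0, 0], "claw": 0, "twist": 0},
  {"linear": [0, 0, 0], "claw": 0, "twist": 0},
  {"linear": [0, 0, 0], "claw": 0, "twist": 0},
  {"linear": [0, 0, 0], "claw": 0, "twist": 0},
  {"linear": [0, 0, 0], "claw": 0, "twist": 0},
  {"linear": [0, 0, 0], "claw": 0, "twist": 0},
  {"linear": [0, 0, 0], "claw": 0, "twist": 0},
  {"linear": [0, 0, 0], "claw": 0, "twist": 0},
  {"linear": [0, 0, 0], "claw": 0, "twist": 0},
  {"linear": [0, 0, 0], "claw": 0, "twist": 0},
  {"linear": [0, 0, 0], "claw": 0, "twist": 0},
])

```text
clock: 8.2
position: [0.4925, 0.3855, 0.07]
ee_rot: [0.0, 0.988, 0.152, -0.0]
contact_force: [-1.0, 0.6, -0.9]
width: -0.0
gripper_force: 0.0
```

Request:
drive_tool([
  {"linear": [0, 0, 0], "claw": 0, "twist": 0},
  {"linear": [0, 0, 0], "claw": 0, "twist": 0},
  {"linear": [0, 0, 0], "claw": 0, "twist": 0},
  {"linear": [0, 0, 0], "claw": 0, "twist": 0},
  {"linear": [0, 0, 0], "claw": 0, "twist": 0},
  {"linear": [0, 0, 0], "claw": 0, "twist": 0},
  {"linear": [0, 0, 0], "claw": 0, "twist": 0},
  {"linear": [0, 0, 0], "claw": 0, "twist": 0},
  {"linear": [0, 0, 0], "claw": 0, "twist": 0},
  {"linear": [0, 0, 0], "claw": 0, "twist": 0},
  {"linear": [0, 0, 0], "claw": 0, "twist": 0},
  {"linear": [0, 0, 0], "claw": 0, "twist": 0},
])

```text
clock: 9.2
position: [0.4925, 0.3854, 0.07]
ee_rot: [0.0, 0.988, 0.152, -0.0]
contact_force: [-0.1, -0.5, -0.6]
width: 0.0002
gripper_force: 0.0
```

```bash
python3 - <<'E'
from h import *
b=eyes.get_image("side")
cv2.imwrite("pics/d.png",cv2.resize(b[330:470,230:420],(760,560))[:,:,::-1])
E
```

```text
(no output)
```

View pics/d.png

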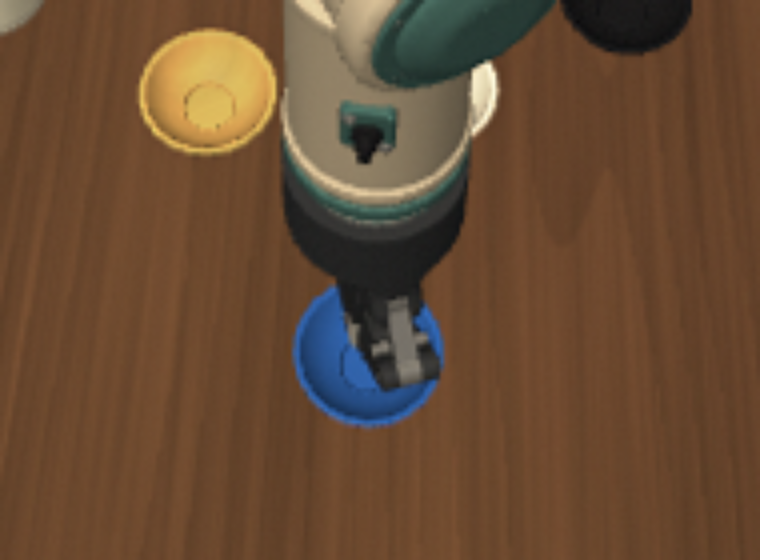

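The brass and white dishes are clear, and the gripper is above the blue dish (centre at crop (368,355)). The dark fingertips appear at about (400,380). I'll check that against the projected tip position.

```bash
python3 - <<'E'
from h import *
m=eyes.camera_model("side")
for n,P,o in(("g",(.5556,-.0005,.065),(240,190)),("d",(.4925,.3855,.07),(230,330))):
  for dz in(0,-.019):
    c=np.array(m["R"])@(np.array(P)+[0,0,dz])+m["t"];u=np.array(m["intrinsics"])@c;print(n,dz,(u[:2]/u[2]-o)*4)
E
```

```text
g 0 [248.34740869 219.45699598]
g -0.019 [248.86440806 240.47611686]
d 0 [370.67884041 307.22571789]
d -0.019 [370.10078857 324.29562738]
```

The tip should appear at about (370,324), and the dark fingertip is there. The lower grey part is the near finger's linkage. Next is the red button at about (0.532, −0.294).

Request:
drive_tool([
  {"linear": [0, 0, 10], "claw": 0, "twist": 0},
  {"linear": [0, 0, 35], "claw": 0, "twist": 0},
  {"linear": [0, 0, 65], "claw": 0, "twist": 0},
  {"linear": [0, -5, 95], "claw": 0, "twist": 0},
  {"linear": [1, -20, 110], "claw": 0, "twist": 0},
  {"linear": [3, -50, 120], "claw": 0, "twist": 0},
  {"linear": [5, -85, 120], "claw": 0, "twist": 0},
  {"linear": [7, -120, 120], "claw": 0, "twist": 0},
  {"linear": [9, -155, 120], "claw": 0, "twist": 0},
  {"linear": [11, -190, 120], "claw": 0, "twist": 0},
  {"linear": [13, -225, 120], "claw": 0, "twist": 0},
  {"linear": [15, -260, 120], "claw": 0, "twist": 0},
])

```text
clock: 10.25
position: [0.5074, 0.1239, 0.191]
ee_rot: [0.0, 0.988, 0.152, 0.001]
contact_force: [1.4, -0.3, 0.0]
width: -0.0001
gripper_force: 0.0
```

Request:
drive_tool([
  {"linear": [2, -35, 0], "claw": 0, "twist": 0},
  {"linear": [4, -70, 0], "claw": 0, "twist": 0},
  {"linear": [6, -105, 0], "claw": 0, "twist": 0},
  {"linear": [8, -140, 0], "claw": 0, "twist": 0},
  {"linear": [10, -175, 0], "claw": 0, "twist": 0},
  {"linear": [12, -210, 0], "claw": 0, "twist": 0},
  {"linear": [14, -245, 0], "claw": 0, "twist": 0},
  {"linear": [16, -280, 0], "claw": 0, "twist": 0},
  {"linear": [18, -315, 0], "claw": 0, "twist": 0},
  {"linear": [20, -350, 0], "claw": 0, "twist": 0},
  {"linear": [22, -380, 0], "claw": 0, "twist": 0},
  {"linear": [24, -405, 0], "claw": 0, "twist": 0},
])

```text
clock: 11.25
position: [0.5315, -0.2822, 0.1909]
ee_rot: [0.001, 0.989, 0.151, 0.0]
contact_force: [1.7, 0.2, -0.2]
width: 0.0001
gripper_force: 0.0
```

Request:
drive_tool([
  {"linear": [1, -10, 0], "claw": 0, "twist": 0},
  {"linear": [1, -14, 0], "claw": 0, "twist": 0},
  {"linear": [1, -14, -10], "claw": 0, "twist": 0},
  {"linear": [1, -14, -30], "claw": 0, "twist": 0},
  {"linear": [1, -14, -50], "claw": 0, "twist": 0},
  {"linear": [1, -14, -70], "claw": 0, "twist": 0},
  {"linear": [1, -14, -82], "claw": 0, "twist": 0},
  {"linear": [1, -14, -88], "claw": 0, "twist": 0},
  {"linear": [1, -14, -90], "claw": 0, "twist": 0},
  {"linear": [1, -14, -90], "claw": 0, "twist": 0},
  {"linear": [1, -14, -90], "claw": 0, "twist": 0},
  {"linear": [1, -14, -90], "claw": 0, "twist": 0},
])

```text
clock: 12.25
position: [0.5332, -0.2936, 0.1011]
ee_rot: [0.001, 0.988, 0.152, 0.001]
contact_force: [-0.1, 0.8, 0.6]
width: -0.0
gripper_force: 0.0
```

```bash
python3 - <<'E'
from h import *
b=eyes.get_image("side")
cv2.imwrite("pics/b.png",cv2.resize(b[100:220,240:400],(640,480))[:,:,::-1])
E
```

```text
(no output)
```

View pics/b.png

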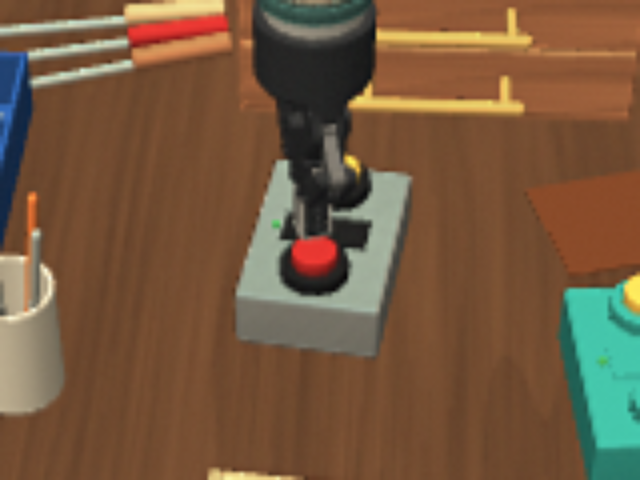

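The fingertips at crop (313,232) are over the red button at (315,255), and yellow at (350,170) is clear. I'll descend slowly and watch the force.

Request:
drive_tool([
  {"linear": [0, 0, -3], "claw": 0, "twist": 0},
  {"linear": [0, 0, -6], "claw": 0, "twist": 0},
  {"linear": [0, 0, -9], "claw": 0, "twist": 0},
  {"linear": [0, 0, -12], "claw": 0, "twist": 0},
  {"linear": [0, 0, -15], "claw": 0, "twist": 0},
  {"linear": [0, 0, -17], "claw": 0, "twist": 0},
  {"linear": [0, 0, -19], "claw": 0, "twist": 0},
  {"linear": [0, 0, -20], "claw": 0, "twist": 0},
  {"linear": [0, 0, -20], "claw": 0, "twist": 0},
  {"linear": [0, 0, -20], "claw": 0, "twist": 0},
])

```text
clock: 13.13
position: [0.5325, -0.2936, 0.0803]
ee_rot: [0.0, 0.988, 0.152, -0.0]
contact_force: [-1.3, 1.4, 4.8]
width: -0.0
gripper_force: 2.2
```

Request:
drive_tool([
  {"linear": [0, 0, -1], "claw": 0, "twist": 0},
  {"linear": [0, 0, -2], "claw": 0, "twist": 0},
  {"linear": [0, 0, -3], "claw": 0, "twist": 0},
  {"linear": [0, 0, -3], "claw": 0, "twist": 0},
  {"linear": [0, 0, -3], "claw": 0, "twist": 0},
])

```text
clock: 13.55
position: [0.5325, -0.2936, 0.0795]
ee_rot: [0.001, 0.988, 0.152, 0.0]
contact_force: [-4.3, 2.8, 16.7]
width: -0.0001
gripper_force: 8.4
```

The press has bottomed out (16.7 N, no further travel). I'll release in steps to check that the force profile matches the button spring.

Request:
drive_tool([
  {"linear": [0, 0, 3], "claw": 0, "twist": 0},
  {"linear": [0, 0, 5], "claw": 0, "twist": 0},
  {"linear": [0, 0, 6], "claw": 0, "twist": 0},
  {"linear": [0, 0, 6], "claw": 0, "twist": 0},
  {"linear": [0, 0, 6], "claw": 0, "twist": 0},
])

```text
clock: 13.97
position: [0.5325, -0.2935, 0.0828]
ee_rot: [-0.0, 0.988, 0.152, -0.0]
contact_force: [-1.2, -0.2, 2.9]
width: -0.0001
gripper_force: 1.5
```

Request:
drive_tool([
  {"linear": [0, 0, 5], "claw": 0, "twist": 0},
  {"linear": [0, 0, 15], "claw": 0, "twist": 0},
  {"linear": [0, 0, 30], "claw": 0, "twist": 0},
  {"linear": [0, 0, 50], "claw": 0, "twist": 0},
  {"linear": [0, 0, 75], "claw": 0, "twist": 0},
  {"linear": [0, 0, 100], "claw": 0, "twist": 0},
  {"linear": [0, 0, 115], "claw": 0, "twist": 0},
  {"linear": [0, 0, 120], "claw": 0, "twist": 0},
  {"linear": [0, 0, 120], "claw": 0, "twist": 0},
  {"linear": [0, 0, 120], "claw": 0, "twist": 0},
])

```text
clock: 14.8
position: [0.5323, -0.2933, 0.2025]
ee_rot: [-0.0, 0.988, 0.152, -0.0]
contact_force: [-0.7, 0.0, -0.3]
width: -0.0001
gripper_force: 0.0
```

```bash
python3 - <<'E'
from h import *
b=eyes.get_image("side")
cv2.imwrite("pics/e.png",b[:,:,::-1])
E
```

```text
(no output)
```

View pics/e.png

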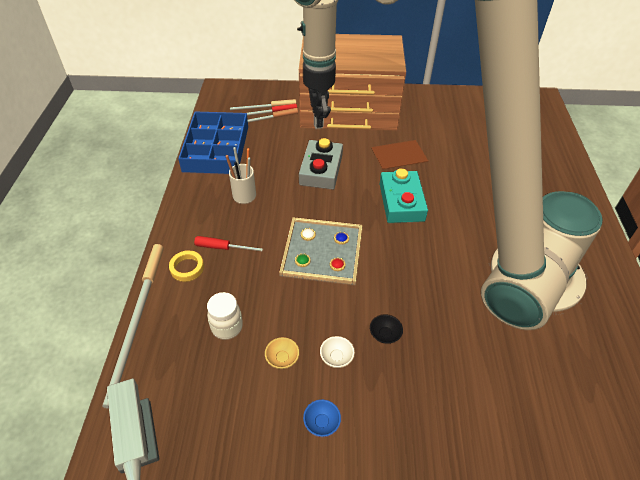

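The spring profile fits a full press: 2.9 N at partial travel, about 4.8 N near the bottom, and 16.7 N on the stop. All objects are where they started, the red button at (319,166) is up again, and the arm is clear.

```bash
python3 -c "
from rig import manip
print(manip.sign_off())"
```

```text
the job is handed in; nothing more can be done
None
```

I held the fingertips for about two seconds over the green brooch and then the blue dish, pressed the red button fully down and let go, and handed the job in; the hand-in returned no verdict, but nothing looked moved in the last picture.

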